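# Show the camera the stamp on the back of a wet tile with an inspection mirror

## Robot

A 7-joint arm with a two-finger parallel gripper is mounted at the origin on the work surface. World frame = base frame: x ahead of the robot, y to its left, z up, the work surface at z = 0. Lengths are in m, angles in rad, forces in N, time in s.
With the tool pointing down it reaches from about 0.4 to 0.85 m from the base axis. Payload 4.5 kg.
Tool frame: the origin (TCP) lies at the centre of the arm's flange, where the gripper is bolted on; the fingertips stand nose_length ahead of it and the grasp point (between the pads) lies 147 mm ahead of it (nose_length is the distance from the TCP to the fingertips, in m); z points along the fingers, y is the line along which they close (so a half turn about z gives the same grasp; the last joint's range is limited). The gripper opens to 88 mm and grips with 3 to 60 N. Pads are 18 mm wide; open, the fingers measure 123 mm over their backs; the gripper's body (75 mm by 187 mm) begins 45 mm behind the grasp point.
Start: joints at [-1.257, 0.689, -0.195, 1.565, 0.157, 0.902, -0.215], TCP at [0.173, 0.601, 0.405] pointing down, gripper open.
Joint ranges: [-3.01, 3.01], [-0.46, 2.08], [-1.47, 1.51], [0.13, 2.56], [-1, 4.14], [0.04, 2.09], [-2.66, 2.66]. Speed limits (rad/s): [2.57, 2.57, 3.14, 3.14, 3.14, 3.14, 3.14].

## Interface

Orientations are given as a unit quaternion [x, y, z, w].
In Python, from plant import * gives the robot as it stands.
- The arm moves only by the tool play_rows, never from a script. Its argument "rows" is a list that holds one entry, the list of rows, each a list of 6 numbers: the shift along the tool's x, y, z normalised to -1 to 1, where 1 is 0.5 m, then the turn, a rotation vector about the tool's x, y, z normalised to -1 to 1, where 1 is 0.5 rad. A call has 1 to 20 rows; each row is the pose to reach, as a shift and turn from the pose commanded when the call began, along the tool's axes at that moment; what a row does not reach only later rows make up. A row lasts 1/12 s, in which the tool goes at most 41.7 mm and 7.16 degrees, less where a joint would pass 70% of its speed; a pose out of reach is approached as far as the arm can. A call with a number of a shift or a turn outside -1 to 1 is refused whole. A call with a gripper value outside its range is refused whole. "claw" is the closure, from 0 (fully open) to 1 (shut), set as the call begins (left out, the last holds). The fingers move at their own pace and stop on an object; "squeeze" is the grip in N (left out, the last holds). Time passes only in rows, so rows that repeat a pose let the fingers close. It gives the time, the measured TCP pose, the force, the opening and the grip force at its end, in the units of the state.
- get_state(): the state, without advancing time (a new reading comes with each control period).
- snapshot(name): name is "scene" or "top" or "wrist"; returns a dict with "pixels" (400x640x3 uint8, blue, green, red), "camera_matrix" (3x3 intrinsics, pixels), "dist_coeffs" ([k1, k2, p1, p2, k3] as OpenCV has them; the pictures are not rectified), "world_to_cam" (4x4, takes a point from world to camera coordinates); the wrist camera has in their place "mount" (4x4, takes a point from camera to tool coordinates, whose origin is the TCP and whose axes are the flange's). Camera axes: x right, y down, z forward; pixel columns grow to the right and rows downward; lengths in m; the calibration is good to about 2 mm. A picture is of the moment at which its call begins: read the wrist's pose just before it. There is no depth.
- finish_job(): hands the job in; it is judged then, once.
The state is a dict: "clock": time; "q": joint angles; "qd": joint speeds; "joint_torque": joint torques, N m; "tool_pos": TCP position; "eef_rot": TCP orientation; "contact_force": force on the tool from outside, world axes, zero at the start; "moment": the same for the moment, N m; "opening": opening from 0.0 (shut) to 1.0 (fully open); "finger_force": force on a finger pad.
Only numpy, scipy, OpenCV 4.12 (cv2) and the standard library are available. Lean on these libraries where they do the work, as an engineer would, in place of code of your own. Each camera call takes 0.05 s, during which the arm holds its last target. There are 200 camera calls.

## Task

The glaze on the tile in the photo stand is still wet, so take the inspection mirror by its handle out of the wooden rest and hold its glass about 10 cm behind the tile, in the middle of the camera's line of sight. Angle it until the camera sees the round stamp on the tile's back in the middle of the glass, and finish while still holding the mirror steady in the air at that angle. Do not touch or move the tile, do not knock the photo stand, and leave everything else on the bench where it is.

Things in the scene. Friction and masses are not known exactly. Their poses are not given: they have to be found in the camera images.
- mirror: Inspection mirror, loose, 100 g: flat-sided red handle 150 mm long (x -85 to +65 from the origin), 14 wide (y), 12 high (z), with a black rubber sleeve 46 long to grip; then a thin stem to the swivel at x = 100, which carries the glass. Origin on the handle's axis, mid-sleeve (centre of mass 20 on); x to the glass, z up as it lies in the rest (level, axis 56 above the bench).
- mirror_head (a joint): Swivel of the mirror's head, about the handle's y axis; stiff (0.25 Nm): keeps its angle unless forced. Value q: the glass's outward normal leans 0.663 - q rad from the handle's x direction towards its z (larger q turns the face forward and down). Starts anywhere from -0.25 to 0.25; may be left as it is.
- glass (a point): Middle of the mirror's glass face (glass 50 x 64 mm in a black frame 54 x 68 x 5). z: outward normal of the glass; y: along its long side, same as the handle's y; x: along its short side. It lies 14 from the swivel's axis along the normal: in the handle's frame at (100 + 14 cos a, 0, 14 sin a) mm with a = 0.663 - q.
- rest: Wooden tool rest, fixed: base 130 x 70 x 14 mm, two uprights 14 thick and 58 wide, tops 64 high, 90 of free handle between them; notches 16 wide, floor 50 up. The mirror lies in the notches, its sleeve midway between the uprights, and lifts straight up. Origin under its centre; x along the handle towards the glass.
- stand: Photo stand, fixed: grey board 330 x 180 x 18 mm, wooden cradle holding the tile (120 wide, 42 deep, lips 40 above the bench), column 500 high with a camera. Origin under the middle of the tile, at bench height; x points to the open space behind the tile (the board ends at x = 50, the column stands at x = -250), z up.
- lens (a point): Centre of the front of the camera's lens, at (-150, 0, 400) mm in the stand's frame. z is the camera's line of sight, direction (0.622, 0, -0.783) in the stand's frame: over the tile and down behind it, passing 75 mm above the bench 100 mm behind the tile's back. The camera body, about 52 x 74 x 75, lies behind the lens.
- tile: Terracotta stove tile, loose, 0.42 kg, upright in the cradle: 110 mm wide (y), 130 high (z), 16 thick (x). Origin at the centre of its lower edge, 28 above the bench; its top is 158 above the bench. Wet green-glazed front (-x, towards the column), bare back (+x) with the stamp.
- stamp (a point): Centre of the round white and blue stamp, 26 mm across, on the tile's bare back, 83 above the bench. x points out of the back, away from the camera; z up.
- sight (a point): An aid, nothing is seen there: the point 0.195 of the way from stamp to lens. With the glass on the line of sight about 100 mm behind the tile, the lens sees the stamp in mid-glass when a line square to the glass from its middle passes through this point (the normal halves the angle between lens and stamp).
- tape: Bystander: roll of yellow tape lying flat, 96 mm across, 48 mm high. Origin at the centre of its underside.
- pot_blue: Bystander: small paint pot, blue label and white cap, 42 mm across, 52 mm high. Origin at the centre of its underside.
- pot_red: Bystander: small paint pot, red label and black cap, 42 mm across, 52 mm high. Origin at the centre of its underside.
- bottle: Bystander: clear bottle with green cap, 64 mm across, 190 mm high. Origin at the centre of its underside.
- beaker: Bystander: terracotta beaker, 68 mm across, 85 mm high. Origin at the centre of its underside.
- brush: Bystander: brush lying flat on the bench, 140 mm long. Origin at the middle of its underside, x along it to the bristles.
- lantern: Bystander: small terracotta house with a conical roof, about 88 mm across and 100 mm high. Origin at the centre of its underside.
There are look-alikes about, which are no part of the job. What is shaped like the tile but yellow is not meant. Leave any orange look-alike of the mirror alone.

How it is judged:
By the outcome, as a careful person would: the job done as asked, in the order asked, and still so for the second after the job is handed in, while the arm keeps its last pose, push and grip.
It also fails if it takes over 35 s, if anything falls off the work surface, if the arm or the gripper's body presses on something with over 40 N, if the wrist force passes 120 N, or if a joint passes its speed limit or range.

## Working session

There is one attempt and no reset: what is moved stays moved. The work goes in short steps, Python scripts to look and compute and a tool call to move; the robot and the scene stay as the last step left them, time stands still between calls to the robot, and variables do not carry over. Pictures are saved under pics/ and viewed, at most 10 in all, crops included, and the job is handed in when it is done.

Besides the shell and the picture viewer there is one more tool, called after "Call:" as name(argument=value, ...), one argument or row to a line, values as JSON. play_rows: Moves the arm, as the interface text tells. Its arguments: {"type":"object","properties":{"rows":{"type":"array"},"claw":{"type":"number"},"squeeze":{"type":"number"}},"required":["rows"]}

```bash
mkdir -p pics; ls
python3 - <<'E'
from plant import *
import cv2
s=get_state();print({k:(v if not hasattr(v,'round') else v) for k,v in s.items()})
for n in("scene","top"):
    d=snapshot(n);cv2.imwrite(f"pics/{n}0.png",d["pixels"]);print(n,d["camera_matrix"],d["dist_coeffs"],d["world_to_cam"])
try: print(nose_length)
except Exception as e: print(e)
E
```

```text
pics
{'clock': 0.0, 'q': array([-1.25718999,  0.6899494 , -0.1945076 ,  1.56631778,  0.15733564,
        0.90254025, -0.21510339]), 'qd': array([-0.00013239, -0.00030248, -0.00020604,  0.00063258, -0.00091968,
        0.00108893,  0.00069932]), 'joint_torque': array([ 1.46269100e-03, -5.27564228e+01, -1.26670808e+00, -1.53426486e+01,
       -5.26559679e-02,  6.49519177e-03,  1.65873062e-04]), 'tool_pos': array([0.17255024, 0.60036867, 0.4039382 ]), 'eef_rot': array([ 1.39400146e-01,  9.90235715e-01, -9.09041561e-04, -4.10063471e-05]), 'contact_force': array([-0.5350297 ,  0.07295766, -0.30495079]), 'moment': array([0.01954697, 0.035703  , 0.00076626]), 'finger_force': 0.0, 'opening': 1.000414251167877}
scene [[515.00332626   0.         322.845528  ]
 [  0.         515.00332626 194.86494931]
 [  0.           0.           1.        ]] [-0.01343775  0.          0.          0.          0.        ] [[ 0.80591289  0.59201134 -0.00519409 -0.32965688]
 [ 0.338005   -0.4672982  -0.81693636 -0.0191533 ]
 [-0.48606278  0.65662392 -0.57670444  1.78260237]
 [ 0.          0.          0.          1.        ]]
top [[439.31591498   0.         318.60169173]
 [  0.         439.31591498 198.54665239]
 [  0.           0.           1.        ]] [-5.29731489e-05  0.00000000e+00  0.00000000e+00  0.00000000e+00
  0.00000000e+00] [[-0.00739884 -0.99939261  0.03405389 -0.13628341]
 [-0.99775292  0.00511033 -0.06680566  0.53165982]
 [ 0.06659105 -0.03447166 -0.99718471  1.28476888]
 [ 0.          0.          0.          1.        ]]
0.166
```

View pics/scene0.png

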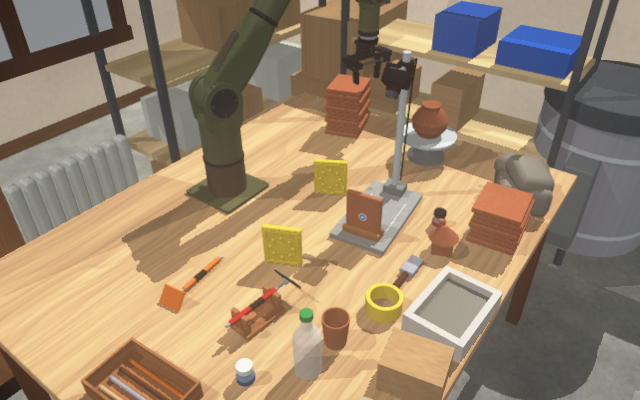

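View pics/top0.png

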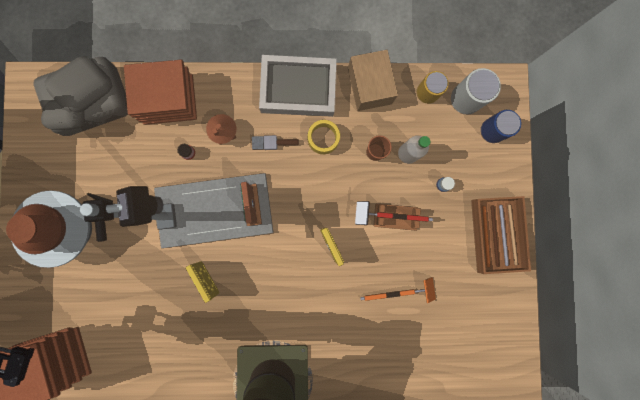

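Candidates for the mirror are the red-handled one in the rest (top 400,216; scene 253,306) and the orange one lying on the bench (top 395,294; scene 195,283). I choose the red one. For the tile, the terracotta one in the stand (top 250,203; scene 364,213) fits, and the yellow ones (top 333,246 and 201,282) do not. I'll check with a close crop.

Run:
```python
import cv2
import numpy as np
a=cv2.imread("pics/top0.png")[165:255,150:450]
b=cv2.imread("pics/scene0.png")[180:340,210:430]
a=cv2.resize(a,None,fx=2.66,fy=2.66,interpolation=cv2.INTER_CUBIC)
b=cv2.resize(b,None,fx=2.2,fy=2.2,interpolation=cv2.INTER_CUBIC)
o=np.zeros((a.shape[0]+b.shape[0],800,3),np.uint8);o[:a.shape[0],:a.shape[1]]=a;o[a.shape[0]:,:b.shape[1]]=b
print(a.shape,b.shape);cv2.imwrite("pics/crop1.png",o)
```

```text
(239, 798, 3) (352, 484, 3)
```

View pics/crop1.png

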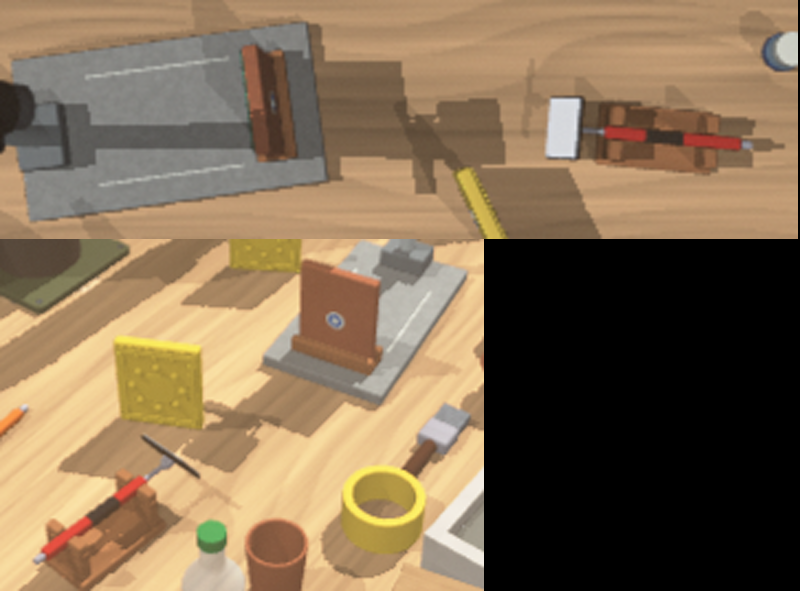

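The crop confirms that the red handle with the black sleeve lies in the wooden rest (sleeve at top px 400,216.5), with the white glass on the left towards the stand. The stamp is at scene px (362.3,217.3). Next I'll measure positions, including the yellow tile that stands near the target spot.

```bash
cat > h.py <<'E'
import numpy as np, cv2
from scipy.spatial.transform import Rotation as R
K={'top':(np.array([[439.31591498,0,318.60169173],[0,439.31591498,198.54665239],[0,0,1]]),np.array([-5.3e-5,0,0,0,0]),np.array([[-0.00739884,-0.99939261,0.03405389,-0.13628341],[-0.99775292,0.00511033,-0.06680566,0.53165982],[0.06659105,-0.03447166,-0.99718471,1.28476888],[0,0,0,1]])),
'scene':(np.array([[515.00332626,0,322.845528],[0,515.00332626,194.86494931],[0,0,1]]),np.array([-0.01343775,0,0,0,0]),np.array([[0.80591289,0.59201134,-0.00519409,-0.32965688],[0.338005,-0.4672982,-0.81693636,-0.0191533],[-0.48606278,0.65662392,-0.57670444,1.78260237],[0,0,0,1]]))}
def ray(cam,px):
    k,d,T=K[cam] if isinstance(cam,str) else cam
    u=cv2.undistortPoints(np.array([[px]],float),k,d)[0,0]
    return -T[:3,:3].T@T[:3,3], T[:3,:3].T@np.array([u[0],u[1],1])
def at(cam,px,z):
    o,v=ray(cam,px); return o+v*(z-o[2])/v[2]
def proj(cam,P):
    k,d,T=K[cam] if isinstance(cam,str) else cam
    return cv2.projectPoints(np.atleast_2d(P).astype(float),T[:3,:3],T[:3,3],k,d)[0][:,0]
E
python3 - <<'E'
from h import *
np.set_printoptions(precision=4,suppress=True)
c=lambda x,y:(150+x/2.66,165+y/2.66)
s=lambda x,y:(210+x/2.2,180+(y-239)/2.2)
print("board",*[at('top',c(*p),.018) for p in[(308,22),(327,180),(32,220),(12,60)]])
print("stamp",at('scene',s(335,321),.083))
print("tile top corners scene",at('scene',s(302,262),.158),at('scene',s(380,281),.158))
print("tile top top",at('top',c(247,46),.158),at('top',c(261,161),.158))
print("sleeve",at('top',c(665,137),.062), 'scene',at('scene',s(104,511),.06))
print("handle ends",at('top',c(605,131),.062),at('top',c(741,143),.062))
print("glass z.1",*[at('top',c(*p),.09) for p in[(552,96),(581,98),(579,158),(547,157)]])
print("yellow top edge (z .13)",at('top',(324,231),.13),at('top',(339,264),.13), 'bottom scene',at('scene',s(118,420),0),at('scene',s(201,427),0),'topscene',at('scene',s(115,340),.13),at('scene',s(203,347),.13))
E
```

```text
board [0.6071 0.0169 0.018 ] [ 0.4308 -0.0042  0.018 ] [0.3895 0.3185 0.018 ] [0.5658 0.3432 0.018 ]
stamp [0.5183 0.0478 0.083 ]
tile top corners scene [0.4643 0.046  0.158 ] [0.5698 0.0693 0.158 ]
tile top top [0.5657 0.0654 0.158 ] [0.4514 0.0512 0.158 ]
sleeve [ 0.4749 -0.3727  0.062 ] scene [ 0.4818 -0.3718  0.06  ]
handle ends [ 0.4818 -0.3074  0.062 ] [ 0.4678 -0.4558  0.062 ]
glass z.1 [ 0.5184 -0.2469  0.09  ] [ 0.5161 -0.2777  0.09  ] [ 0.4526 -0.2746  0.09  ] [ 0.4539 -0.2407  0.09  ]
yellow top edge (z .13) [ 0.4353 -0.1498  0.13  ] [ 0.3463 -0.1895  0.13  ] bottom scene [ 0.3478 -0.204   0.    ] [ 0.4438 -0.1507  0.    ] topscene [ 0.3493 -0.1973  0.13  ] [ 0.4464 -0.1439  0.13  ]
```

Stand origin is about (.5135,.056), with its x axis at about (.123,-.992). The sleeve is at about (.478,-.372), with handle yaw about 84.6°. First I'll rise above the camera column, then cross on the inner side.

Call:
play_rows(
  rows=[
    [[0, 0, -0.52, 0, 0, 0.3], [0, 0, -0.52, 0, 0, 0.6], [0, 0, -0.52, 0, 0, 0.92], [0, 0, -0.52, 0, 0, 0.92], [0, 0, -0.52, 0, 0, 0.92], [0, 0, -0.52, 0, 0, 0.92], [0, 0, -0.52, 0, 0, 0.92], [-0.57, -0.67, -0.52, 0, 0, 0.92], [-0.57, -0.67, -0.52, 0, 0, 0.92], [-0.57, -0.67, -0.52, 0, 0, 0.92], [-0.57, -0.67, -0.52, 0, 0, 0.92], [-0.57, -0.67, -0.52, 0, 0, 0.92], [-0.57, -0.67, -0.52, 0, 0, 0.92], [-0.57, -0.67, -0.52, 0, 0, 0.92], [-0.57, -0.67, -0.52, 0, 0, 0.92], [-0.57, -0.67, -0.52, 0, 0, 0.92], [-0.57, -0.67, -0.52, 0, 0, 0.92], [-0.57, -0.67, -0.52, 0, 0, 0.92]],
  ],
)

```text
clock: 1.6
tool_pos: [0.3551, 0.1953, 0.6647]
eef_rot: [0.364, 0.931, -0.001, 0.001]
contact_force: [0.0, 0.2, -0.3]
opening: 1.001
finger_force: 0.0
```

```bash
cat >> h.py <<'E'
def delta(pos,Rm):
    "target world pose -> row numbers (shift/0.5, turn/0.5)"
    from plant import get_state
    s=get_state();p=s['tool_pos'];r=R.from_quat(s['eef_rot'])
    return np.round(np.r_[r.inv().apply(pos-p)/.5,(r.inv()*R.from_matrix(Rm)).as_rotvec()/.5],3)
def down(yaw,tilt=0):
    "tool x along handle x (yaw), z down; tilt>0 leans the body back to handle -x"
    x=np.array([np.cos(yaw),np.sin(yaw),0]);z=np.array([0,0,-1.]);M=np.c_[x,np.cross(z,x),z]
    return R.from_rotvec(np.cross(z,x)*-tilt).as_matrix()@M
E
python3 - <<'E'
from h import *
from plant import *
s=get_state();print(s['clock'],s['tool_pos'],s['q'])
M=down(np.radians(84.6));print(M)
print(delta(np.array([.45,-.1,.62]),M),delta(np.array([.478,-.36,.40]),M))
print(snapshot('wrist')['mount'])
E
```

```text
1.6 [0.35511902 0.19527137 0.66473076] [-0.71600903  0.11878174  0.1160894   1.6926901  -0.01234262  1.33147842
  0.22721455]
[[ 0.09410831  0.99556196  0.        ]
 [ 0.99556196 -0.09410831  0.        ]
 [ 0.          0.         -1.        ]]
[-0.54  -0.305  0.091 -0.     0.004  1.839] [-0.933 -0.649  0.532 -0.     0.004  1.839]
[[ 6.02424955e-04 -9.64011474e-01 -2.65859955e-01  6.90510101e-02]
 [ 9.99999769e-01  6.64503315e-04 -1.43549275e-04 -8.03606544e-04]
 [ 3.15047970e-04 -2.65859807e-01  9.64011651e-01  2.03749316e-02]
 [ 0.00000000e+00  0.00000000e+00  0.00000000e+00  1.00000000e+00]]
```

Call:
play_rows(
  rows=[
    [[-0.54, -0.305, 0.09, 0, 0, 0.25], [-0.54, -0.305, 0.09, 0, 0, 0.5], [-0.54, -0.305, 0.09, 0, 0, 0.75], [-0.54, -0.305, 0.09, 0, 0, 1], [-0.54, -0.305, 0.09, 0, 0, 1], [-0.54, -0.305, 0.09, 0, 0, 1], [-0.54, -0.305, 0.09, 0, 0, 1], [-0.54, -0.305, 0.09, 0, 0, 1], [-0.933, -0.65, 0.53, 0, 0, 1], [-0.933, -0.65, 0.53, 0, 0, 1], [-0.933, -0.65, 0.53, 0, 0, 1], [-0.933, -0.65, 0.53, 0, 0, 1], [-0.933, -0.65, 0.53, 0, 0, 1], [-0.933, -0.65, 0.53, 0, 0, 1], [-0.933, -0.65, 0.53, 0, 0, 1], [-0.933, -0.65, 0.53, 0, 0, 1], [-0.933, -0.65, 0.53, 0, 0, 1], [-0.933, -0.65, 0.53, 0, 0, 1]],
  ],
)

```text
clock: 3.15
tool_pos: [0.4785, -0.3561, 0.397]
eef_rot: [0.582, 0.813, -0.001, -0.002]
contact_force: [0.5, 0.4, 1.0]
opening: 1.002
finger_force: 0.0
```

Call:
play_rows(
  rows=[
    [[0, 0, 0, 0, 0, 0.28], [0, 0, 0, 0, 0, 0.56], [0, 0, 0, 0, 0, 0.84], [0, 0, 0, 0, 0, 0.84], [0, 0, 0, 0, 0, 0.84], [0, 0, 0, 0, 0, 0.84]],
  ],
)

```text
clock: 3.65
tool_pos: [0.4803, -0.3528, 0.4007]
eef_rot: [0.737, 0.676, 0.001, 0.0]
contact_force: [-0.3, 0.2, 0.0]
opening: 0.996
finger_force: 0.0
```

```bash
sed -i 's/\*-tilt/*tilt/' h.py
python3 - <<'E'
from plant import *
import cv2,pickle
s=get_state();d=snapshot('wrist');print(s['clock'],s['tool_pos'],s['eef_rot'],s['q'])
pickle.dump((s,d),open('w1.pkl','wb'));cv2.imwrite('pics/w1.png',d['pixels'])
E
```

```text
3.65 [ 0.48028084 -0.35282943  0.40068347] [7.36521749e-01 6.76413369e-01 7.61476796e-04 2.96579503e-04] [ 0.29522527  0.69757273  0.46910914  1.6824068  -0.39644695  0.85649718
  0.8480968 ]
```

View pics/w1.png

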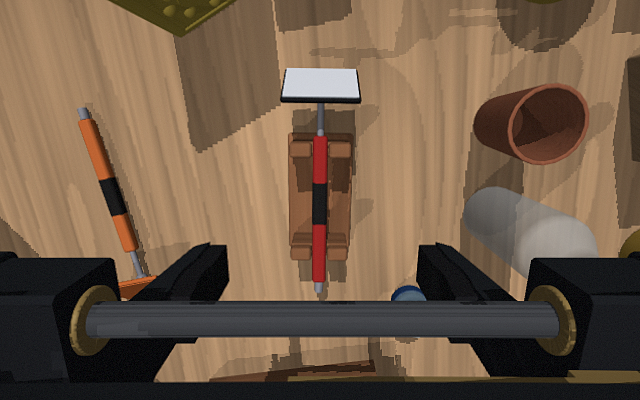

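The wrist view shows the red handle level at (320,136)–(319,284), with the sleeve at about (320,204) and the white glass at about (320,83). The orange look-alike is on the left. I'll fit the mirror's pose and q.

```bash
cat > fit.py <<'E'
from h import *
import pickle
from scipy.optimize import least_squares
def cam(s,d):
    T=np.eye(4);T[:3,:3]=R.from_quat(s['eef_rot']).as_matrix();T[:3,3]=s['tool_pos']
    return (d['camera_matrix'],d['dist_coeffs'],np.linalg.inv(T@d['mount']))
def glass_pts(a,hw=.025,hl=.032,off=.014):
    n=np.array([np.cos(a),0,np.sin(a)]);u=np.array([np.sin(a),0,-np.cos(a)])
    c=np.array([.1,0,0])+off*n
    return np.array([c+sx*hw*u+sy*hl*np.array([0,1,0]) for sx,sy in[(1,1),(1,-1),(-1,-1),(-1,1)]])
def quad(mask):
    cs,_=cv2.findContours(mask,cv2.RETR_EXTERNAL,cv2.CHAIN_APPROX_NONE);c=max(cs,key=cv2.contourArea)
    h=cv2.convexHull(c)
    for e in np.arange(1,12,.5):
        p=cv2.approxPolyDP(h,e,True)
        if len(p)==4: return p[:,0].astype(float),cv2.contourArea(c)
E
python3 - <<'E'
from fit import *
s,d=pickle.load(open('w1.pkl','rb'));I=d['pixels'];C=cam(s,d)
m=np.zeros(I.shape[:2],np.uint8);m[55:110,270:370]=(I[55:110,270:370].min(2)>170)*255
g,A=quad(m);print(g,A)
h=cv2.cvtColor(I,cv2.COLOR_BGR2HSV);r=np.zeros_like(m);r[120:290,300:340]=(((h[...,0]<6)|(h[...,0]>174))&(h[...,1]>190)&(h[...,2]>90))[120:290,300:340]*255
ys,xs=np.nonzero(r);print('red rows',ys.min(),ys.max(),[ (y,xs[ys==y].min(),xs[ys==y].max()) for y in(145,165,240,270) if (ys==y).any()])
b=(I.max(2)<60);cb=[y for y in range(170,240) if b[y,320]];print('sleeve rows',cb[0],cb[-1])
ymid=lambda y:xs[ys==y].mean()
obs=[(ymid(145),145),(ymid(270),270)]
def model(p):
    x,y,yaw,a=p;Rz=R.from_euler('z',yaw).as_matrix();f=lambda P:proj(C,np.atleast_2d(P)@Rz.T+[x,y,.056])
    return f(glass_pts(a)),f([[ .023,0,.006],[-.023,0,.006]]),f([[.065,0,.006],[-.085,0,.006]])
G=sorted(g.tolist(),key=lambda p:p[1]);top=sorted(G[:2]);bot=sorted(G[2:])
def res(p):
    gp,sl,he=model(p)
    gp=gp[np.argsort(gp[:,1])];t=gp[:2][np.argsort(gp[:2,0])];bo=gp[2:][np.argsort(gp[2:,0])]
    e=[t-np.array(top),bo-np.array(bot)]
    # handle centreline
    v=he[1]-he[0]
    l=[he[0][0]+v[0]*(o[1]-he[0][1])/v[1]-o[0] for o in obs]
    return np.r_[np.ravel(e),l,sl[0][1]-cb[0]+.5,sl[1][1]-cb[-1]-.5,(he[0][1]-ys.min()+.5)]
f=least_squares(res,[.478,-.372,1.477,.65],loss='soft_l1')
print(f.x,np.degrees(f.x[2]),'q',.663-f.x[3]);print(res(f.x).round(1))
M=down(f.x[2]);tgt=np.array([f.x[0],f.x[1],.056+.147])
print('pre',delta(tgt+[0,0,.06],M),'grasp',delta(tgt,M))
E
```

```text
[[355.  69.]
 [358.  96.]
 [283.  95.]
 [287.  68.]] 1951.5
red rows 136 281 [(145, np.int64(313), np.int64(326)), (165, np.int64(313), np.int64(326)), (240, np.int64(313), np.int64(325)), (270, np.int64(312), np.int64(324))]
sleeve rows 184 223
[ 0.47458172 -0.37116565  1.46921494  0.536875  ] 84.17981545430692 q 0.1261249960083698
[-0.7 -0.2  0.4  0.1 -1.5 -0.2  1.   0.2  0.3  0.  -2.7  3.2  0.3]
pre [-0.037 -0.008  0.275  0.003 -0.001  0.032] grasp [-0.037 -0.008  0.395  0.003 -0.001  0.032]
```

Fit: sleeve at (.4746,-.3712), yaw 84.2°, q≈0.13, consistent with the earlier measurement. Now I descend and grip.

Call:
play_rows(
  rows=[
    [[-0.037, -0.008, 0.27, 0, 0, 0.03], [-0.037, -0.008, 0.27, 0, 0, 0.03], [-0.037, -0.008, 0.27, 0, 0, 0.03], [-0.037, -0.008, 0.27, 0, 0, 0.03], [-0.037, -0.008, 0.27, 0, 0, 0.03], [-0.037, -0.008, 0.31, 0, 0, 0.03], [-0.037, -0.008, 0.35, 0, 0, 0.03], [-0.037, -0.008, 0.38, 0, 0, 0.03], [-0.037, -0.008, 0.395, 0, 0, 0.03], [-0.037, -0.008, 0.395, 0, 0, 0.03], [-0.037, -0.008, 0.395, 0, 0, 0.03]],
  ],
)

```text
clock: 4.62
tool_pos: [0.4746, -0.3729, 0.2039]
eef_rot: [0.743, 0.67, 0.0, 0.001]
contact_force: [-0.2, -0.1, -0.6]
opening: 0.998
finger_force: 0.0
```

Call:
play_rows(
  rows=[
    [[0, 0, 0, 0, 0, 0], [0, 0, 0, 0, 0, 0], [0, 0, 0, 0, 0, 0], [0, 0, 0, 0, 0, 0], [0, 0, 0, 0, 0, 0], [0, 0, 0, 0, 0, 0], [0, 0, 0, 0, 0, 0], [0, 0, 0, 0, 0, 0], [0, 0, 0, 0, 0, 0], [0, 0, 0, 0, 0, 0], [0, 0, 0, 0, 0, 0], [0, 0, 0, 0, 0, 0]],
  ],
  claw=1,
  squeeze=35,
)

```text
clock: 5.62
tool_pos: [0.4749, -0.3724, 0.2023]
eef_rot: [0.743, 0.67, 0.001, 0.001]
contact_force: [0.9, -0.4, -1.3]
opening: 0.148
finger_force: 35.0
```

Call:
play_rows(
  rows=[
    [[0, 0, -0.03, 0, 0, 0], [0, 0, -0.08, 0, 0, 0], [0, 0, -0.14, 0, 0, 0], [0, 0, -0.2, 0, 0, 0], [0, 0, -0.24, 0, 0, 0], [0, 0, -0.24, 0, 0, 0], [0, 0, -0.24, 0, 0, 0], [0, 0, -0.24, 0, 0, 0]],
  ],
)

```text
clock: 6.28
tool_pos: [0.4735, -0.372, 0.3211]
eef_rot: [0.743, 0.669, -0.0, -0.001]
contact_force: [-1.1, -0.2, -0.6]
opening: 0.147
finger_force: 35.0
```

Run:
```python
from plant import *
import cv2,pickle,numpy as np
s=get_state();d=snapshot('wrist');print(s['clock'],s['tool_pos'],s['eef_rot'],s['contact_force'],s['moment'])
t=snapshot('top');e=snapshot('scene')
pickle.dump((s,d,t,e),open('w2.pkl','wb'))
o=np.zeros((600,640,3),np.uint8);o[:400]=d['pixels'];o[400:]=cv2.resize(t['pixels'][170:240,310:534],(640,200));cv2.imwrite('pics/w2.png',o)
```

```text
6.2833 [ 0.47347659 -0.37195555  0.32105397] [ 7.42829215e-01  6.69479871e-01 -4.37084543e-06 -1.20838333e-03] [-1.11843955 -0.24531515 -0.55713116] [-0.07730185  0.13783085 -0.00477953]
```

View pics/w2.png

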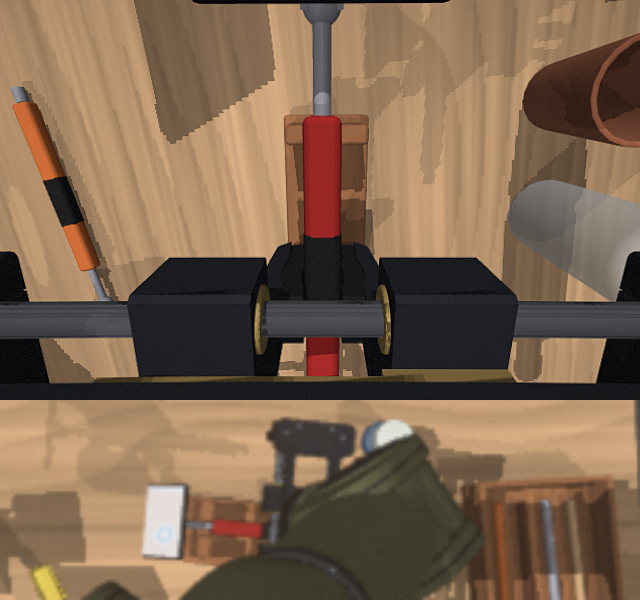

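The mirror is held clear of the rest: in the wrist part the front end of the handle is at row 116 and the sleeve edge at row 237. In the top strip the glass is at about (165,522). I'll refine the in-hand pose and q by a joint fit, then work out the goal.

```bash
cat > fit2.py <<'E'
from fit import *
def sortq(g):
    g=np.asarray(g,float);c=g.mean(0);return g[np.argsort(np.arctan2(*(g-c).T[::-1]))]
def edges_quad(I,box,thr=150,up=6):
    x0,y0,x1,y1=box;J=cv2.resize(I[y0:y1,x0:x1],None,fx=up,fy=up,interpolation=cv2.INTER_CUBIC)
    g,A=quad(((J.min(2)>thr)*255).astype(np.uint8));return sortq((g+.5)/up-.5+[x0,y0]),A/up/up
E
python3 - <<'E'
from fit2 import *
s,d,t,e=pickle.load(open('w2.pkl','rb'));C=cam(s,d)
g,A=edges_quad(t['pixels'],(355,194,378,232));print(g.round(1),A)
Rt=R.from_quat(s['eef_rot']).as_matrix();pt=s['tool_pos']
s1,d1=pickle.load(open('w1.pkl','rb'));g1,_=edges_quad(d1['pixels'],(272,58,368,108),170);print(g1.round(1));C1=cam(s1,d1)
# mirror axes in tool: x=tool x, y=-tool y... tool=(hx, z x hx), handle y = -tool y, z=-tool z
B=np.diag([1.,-1,-1])
def res(p,full=False):
    x,y,z,yaw,pit,a,x1,y1,yaw1=p
    Mh=B@R.from_euler('zy',[yaw,pit]).as_matrix()
    W=lambda P:(np.atleast_2d(P)@Mh.T+[x,y,z+.147])@Rt.T+pt
    W1=lambda P:np.atleast_2d(P)@R.from_euler('z',yaw1).as_matrix().T+[x1,y1,.056]
    w=proj(C,W([[.065,0,.006],[.023,0,.006],[.065,.007,.006],[.065,-.007,.006]]))
    he=proj(C1,W1([[.065,0,.006],[-.085,0,.006]]))
    r=[np.ravel(sortq(proj('top',W(glass_pts(a))))-g),w[0]-[322,116],w[1]-[322,237],[(abs(w[2,0]-w[3,0])-38)],
       np.ravel(sortq(proj(C1,W1(glass_pts(a))))-g1),he[0]-[319.5,135.5],he[1][:1]-[318,],
       [(z)/.0015,pit/.03,x/.004]]
    return np.concatenate([np.ravel(q) for q in r])
f=least_squares(res,[0,0,0,0,0,.54,.4746,-.371,1.469],loss='soft_l1',x_scale=[.01,.01,.01,.1,.1,.1,.01,.01,.1])
print(f.x.round(4),'q',.663-f.x[5]);print(res(f.x).round(1))
J=np.linalg.inv(f.jac.T@f.jac);print('sd',np.sqrt(np.diag(J)).round(4))
np.save('hand.npy',f.x[:6])
E
```

```text
[[361.4 199.9]
 [373.4 199.9]
 [371.8 224.1]
 [359.4 223.4]] 307.02777777777777
[[286.2  68.1]
 [354.9  68.6]
 [358.4  95.9]
 [282.8  95.6]]
[ 1.0000e-03 -1.4000e-03 -1.5000e-03 -2.3000e-03  8.0000e-03  5.4350e-01
  4.7490e-01 -3.7120e-01  1.4734e+00] q 0.11946458569096963
[ 0.5  0.1  0.6 -0.   0.   0.7  0.3  0.6  0.2  0.9 -0.1 -3.3  3.2 -0.2
 -0.3  0.3  0.2  0.4  0.3 -1.4 -0.4  0.3  0.3  0.2 -1.   0.3  0.3]
sd [0.0005 0.0006 0.0023 0.0104 0.0274 0.0185 0.0006 0.0004 0.0054]
```

```bash
cat > goal.py <<'E'
from fit2 import *
O=np.array([.5135,.056,0]);xs=np.array([.123,-.992,0]);xs/=np.linalg.norm(xs);ys=np.cross([0,0,1],xs)
st=lambda x,y,z:O+x*xs+y*ys+np.array([0,0,z])
lens,stamp=st(-.150,0,.400),st(.008,0,.083)
G=st(.108,0,.0752);S=stamp+.195*(lens-stamp)
n=(S-G)/np.linalg.norm(S-G)
def tool_goal(hand,phi):
    x,y,z,yaw,pit,a=hand
    Mh=np.diag([1.,-1,-1])@R.from_euler('zy',[yaw,pit]).as_matrix()
    # desired glass frame: normal n, handle-y horizontal, then phi about n
    hy=-ys; # handle x ~ -xs, z up -> y = z x x = -ys
    Rg=np.c_[np.cross(hy,n),hy,n];Rg=R.from_rotvec(n*phi).as_matrix()@Rg
    ng=np.array([np.cos(a),0,np.sin(a)]);yg=np.array([0,1.,0]);Gh=np.c_[np.cross(yg,ng),yg,ng]
    Rh=Rg@Gh.T; gh=np.array([.1,0,0])+.014*ng
    ph=G-Rh@gh
    Rt=Rh@Mh.T
    return ph-Rt@np.array([x,y,z+.147]),Rt,Rh,ph
E
python3 - <<'E'
from goal import *
hand=np.load('hand.npy')
for ph in(0,12):
    p,Rt,Rh,h=tool_goal(hand,np.radians(ph));print(ph,'G',G.round(4),'n',n.round(3),'tool',p.round(4),'handle',h.round(4),'hx',Rh[:,0].round(3),'toolz',Rt[:,2].round(3))
    print(' body edges',[(p+Rt@np.array([0,s*.093,.102])).round(3) for s in(1,-1)],'tips',(p+Rt@np.array([0,0,.166])).round(3))
    print(' above',delta(p+[0,0,.08],Rt),'final',delta(p,Rt))
E
```

```text
0 G [ 0.5268 -0.0512  0.0752] n [-0.109  0.876  0.47 ] tool [ 0.5413 -0.1567  0.2195] handle [ 0.5406 -0.1625  0.0741] hx [-0.123  0.991 -0.054] toolz [ 0.006 -0.046 -0.999]
 body edges [array([ 0.634, -0.15 ,  0.118]), array([ 0.45 , -0.173,  0.118])] tips [ 0.542 -0.164  0.054]
 above [ 0.443  0.09   0.043 -0.015 -0.097 -0.459] final [ 0.442  0.091  0.203 -0.015 -0.097 -0.459]
12 G [ 0.5268 -0.0512  0.0752] n [-0.109  0.876  0.47 ] tool [ 0.5776 -0.1502  0.2158] handle [ 0.5512 -0.1607  0.0731] hx [-0.229  0.972 -0.044] toolz [-0.171 -0.077 -0.982]
 body edges [array([ 0.649, -0.138,  0.099]), array([ 0.471, -0.178,  0.133])] tips [ 0.549 -0.163  0.053]
 above [ 0.463  0.161  0.05   0.349 -0.138 -0.663] final [ 0.463  0.162  0.21   0.349 -0.138 -0.663]
```

Call:
play_rows(
  rows=[
    [[0.02, 0, 0, 0, 0, 0], [0.06, 0.02, 0.01, 0, 0, 0], [0.11, 0.04, 0.02, 0, 0, -0.1], [0.17, 0.06, 0.03, 0.05, -0.03, -0.2], [0.23, 0.08, 0.04, 0.1, -0.06, -0.3], [0.29, 0.1, 0.05, 0.16, -0.09, -0.4], [0.35, 0.12, 0.05, 0.22, -0.12, -0.5], [0.4, 0.14, 0.05, 0.28, -0.14, -0.6], [0.44, 0.15, 0.05, 0.32, -0.14, -0.65], [0.463, 0.161, 0.05, 0.349, -0.138, -0.663], [0.463, 0.161, 0.05, 0.349, -0.138, -0.663], [0.463, 0.162, 0.08, 0.349, -0.138, -0.663], [0.463, 0.162, 0.11, 0.349, -0.138, -0.663], [0.463, 0.162, 0.14, 0.349, -0.138, -0.663], [0.463, 0.162, 0.17, 0.349, -0.138, -0.663], [0.463, 0.162, 0.195, 0.349, -0.138, -0.663], [0.463, 0.162, 0.21, 0.349, -0.138, -0.663], [0.463, 0.162, 0.21, 0.349, -0.138, -0.663], [0.463, 0.162, 0.21, 0.349, -0.138, -0.663], [0.463, 0.162, 0.21, 0.349, -0.138, -0.663]],
  ],
)

```text
clock: 8.1
tool_pos: [0.5786, -0.1511, 0.2179]
eef_rot: [0.619, 0.78, -0.083, -0.041]
contact_force: [-0.1, -0.4, -1.4]
opening: 0.149
finger_force: 35.0
```

Run:
```python
from goal import *
from plant import *
s=get_state();t=snapshot('top');e=snapshot('scene');d=snapshot('wrist');pickle.dump((s,d,t,e),open('w3.pkl','wb'))
p,Rt,*_=tool_goal(np.load('hand.npy'),np.radians(12));print(s['clock'],delta(p,Rt),s['contact_force'],s['moment'])
o=np.zeros((600,800,3),np.uint8)
o[:300]=cv2.resize(t['pixels'][150:270,170:490],(800,300),interpolation=cv2.INTER_CUBIC)
o[300:,:500]=cv2.resize(e['pixels'][165:315,230:480],(500,300),interpolation=cv2.INTER_CUBIC)
o[300:486,500:]=cv2.resize(d['pixels'],(300,186))
cv2.imwrite('pics/w3.png',o)
```

```text
8.1 [ 0.002 -0.001  0.005  0.007  0.006 -0.001] [-0.07630282 -0.36973868 -1.43549415] [-0.00509316 -0.10017841 -0.02276824]
```

View pics/w3.png

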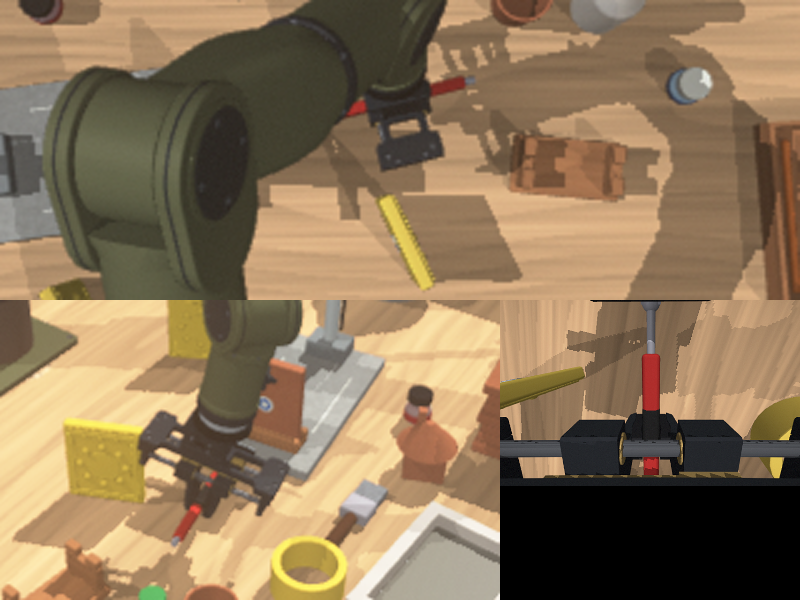

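The arm is at its goal with no contact, and the mirror handle shows red at top-crop (350–470, 85–110). The glass is hidden from above by the forearm. I need to check whether the forearm crosses the camera's line of sight, so I'll overlay that line on the full scene view.

Run:
```python
from goal import *
s,d,t,e=pickle.load(open('w3.pkl','rb'))
I=e['pixels'].copy()
for P,c in((lens,(0,255,255)),(stamp,(255,0,255)),(G,(255,255,0))):
    q=proj('scene',P)[0];cv2.circle(I,tuple(map(int,q)),3,c,-1);print(q)
cv2.line(I,tuple(map(int,proj('scene',lens)[0])),tuple(map(int,proj('scene',G)[0])),(0,255,255),1)
J=t['pixels'].copy()
cv2.line(J,tuple(map(int,proj('top',lens)[0])),tuple(map(int,proj('top',G)[0])),(0,255,255),1)
I=cv2.resize(I[0:320,160:560],(750,600));
o=np.zeros((600,800,3),np.uint8);o[:350,:560]=cv2.resize(I,None,fx=.7467,fy=.5833)[:350,:560] if 0 else cv2.resize(e['pixels'],(560,350))
o=np.vstack([cv2.resize(I,(560,448)),cv2.resize(J[120:300,60:500],(560,152))])
cv2.imwrite('pics/w3b.png',o)
```

```text
[389.94412531  97.21680982]
[361.22157456 216.76439085]
[345.65172178 237.98577451]
```

View pics/w3b.png

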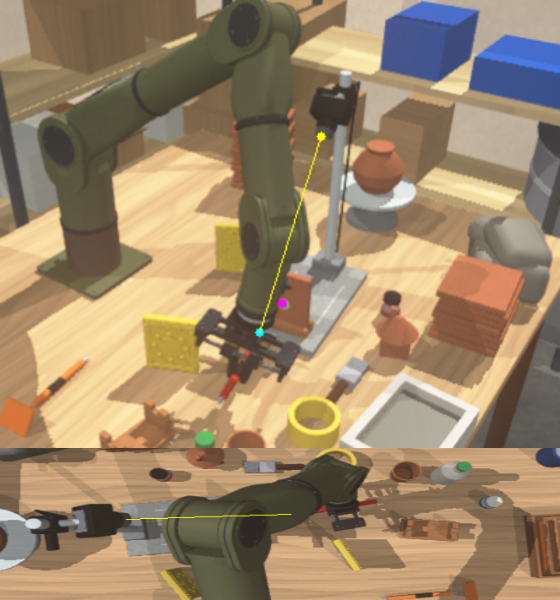

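Run:
```python
from goal import *
s=pickle.load(open('w3.pkl','rb'))[0]
def tri(a,b):
    o1,v1=ray('top',a);o2,v2=ray('scene',b);v1/=np.linalg.norm(v1);v2/=np.linalg.norm(v2)
    k=np.linalg.lstsq(np.c_[v1,-v2],o2-o1,rcond=None)[0];return (o1+k[0]*v1+o2+k[1]*v2)/2,np.linalg.norm(o1+k[0]*v1-o2-k[1]*v2)
E=tri((242,218),(337,20));print('elbow',E)
Rt=R.from_quat(s['eef_rot']).as_matrix()
for L in(.08,.12,.2):
    W=s['tool_pos']-Rt[:,2]*L
    best=min((np.linalg.norm(W+(E[0]-W)*i-(G+(lens-G)*j)),i,j) for i in np.linspace(0,1,101) for j in np.linspace(0,1,101))
    print(L,W.round(3),proj('scene',W)[0].round(),proj('top',W)[0].round(),best)
# tool+gripper axis to full sight line and to cone to glass edges
print(s['q'])
```

```text
elbow (array([ 0.45814943, -0.00343486,  0.65861193]), np.float64(0.003403417423601874))
0.08 [ 0.592 -0.145  0.296] [348. 198.] [325. 165.] (np.float64(0.22307300467750227), np.float64(0.0), np.float64(0.27))
0.12 [ 0.599 -0.142  0.336] [352. 184.] [324. 159.] (np.float64(0.24672748588369225), np.float64(0.0), np.float64(0.34))
0.2 [ 0.612 -0.135  0.414] [359. 156.] [323. 147.] (np.float64(0.2940448078295269), np.float64(0.02), np.float64(0.51))
[-0.07133483  0.99220318  0.41493325  1.71791726 -0.38527004  0.66599717
  0.7466212 ]
```

The line of sight clears the arm by about 22 cm, and the wrist view shows no slip (handle end still at row 116). I'll make a tiny final correction and settle, then check with one look.

Call:
play_rows(
  rows=[
    [[0.002, -0.001, 0.004, 0.006, 0.006, 0], [0.002, -0.001, 0.004, 0.006, 0.006, 0], [0.002, -0.001, 0.004, 0.006, 0.006, 0], [0.002, -0.001, 0.004, 0.006, 0.006, 0], [0.002, -0.001, 0.004, 0.006, 0.006, 0], [0.002, -0.001, 0.004, 0.006, 0.006, 0], [0.002, -0.001, 0.004, 0.006, 0.006, 0], [0.002, -0.001, 0.004, 0.006, 0.006, 0], [0.002, -0.001, 0.004, 0.006, 0.006, 0], [0.002, -0.001, 0.004, 0.006, 0.006, 0]],
  ],
)

```text
clock: 9.08
tool_pos: [0.5774, -0.15, 0.2153]
eef_rot: [0.619, 0.78, -0.084, -0.044]
contact_force: [-0.1, -0.2, -0.6]
opening: 0.15
finger_force: 35.0
```

Run:
```python
from goal import *
from plant import *
s=get_state();d=snapshot('wrist');e=snapshot('scene');C=cam(s,d)
p,Rt,Rh,ph=tool_goal(np.load('hand.npy'),np.radians(12));print(s['clock'],delta(p,Rt),s['contact_force'],abs(s['qd']).max(),s['finger_force'])
hand=np.load('hand.npy');a=hand[5]
# expected glass frame back edges, stamp/board in wrist image
gp=proj(C,glass_pts(a,.027,.034,.014)@Rh.T+ph);fb=proj(C,glass_pts(a,.027,.034,.009)@Rh.T+ph);print(gp.round(),fb.round())
I=d['pixels'];print('dark rows col 322:',[y for y in range(0,20) if I[y,322].max()<60]);r=[x for x in range(640) if I[1,x].max()<70];print('dark cols row1',r[0],r[-1]) if r else 0
o=np.vstack([cv2.resize(I[:200],(640,200)),cv2.resize(e['pixels'][150:290,250:490],(640,373),interpolation=cv2.INTER_CUBIC)])
cv2.imwrite('pics/w4.png',o)
```

```text
9.0833 [-0.     0.    -0.001 -0.002 -0.001 -0.001] [-0.10338654 -0.24002323 -0.57738113] 0.0022693975697920922 34.9964015185833
[[226. -62.]
 [420. -61.]
 [463. -20.]
 [182. -21.]] [[229. -44.]
 [417. -44.]
 [457.   3.]
 [188.   3.]]
dark rows col 322: [0, 1, 2]
dark cols row1 193 446
```

View pics/w4.png

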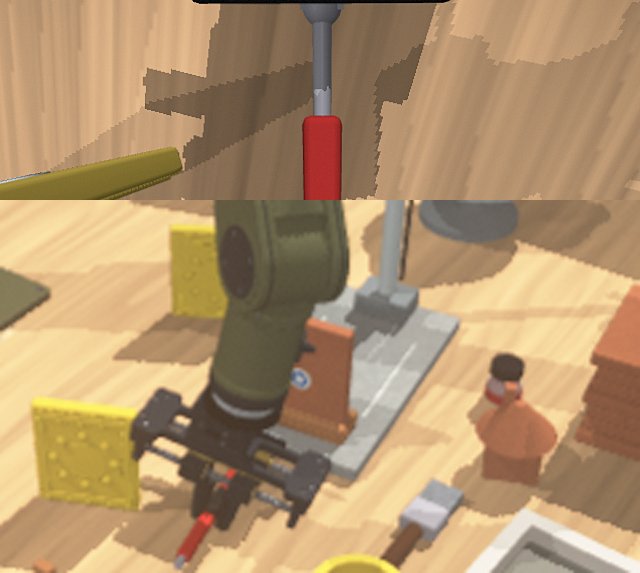

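The frame's back edge is observed at row 2–3 and predicted at row 3, so the glass angle agrees with the fit. The tile and stand are undisturbed and the arm is steady, so I'm handing in.

```bash
python3 -c "
from plant import *
print(finish_job())"
```

```text
the job is handed in; nothing more can be done
None
```

I handed the job in with the mirror held steady about 10 cm behind the tile, angled by measured geometry to centre the stamp; I had no view through the stand's camera to confirm that. No contact showed at the final pose, and the tile and stand look unmoved.

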